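Load a sample tube into the counter's carrier and close the shield

ROBOT

A 7-joint arm with a two-finger parallel gripper is mounted at the origin on a cart in front of the work surface, level with it; the furniture and walls round the work are solid. World frame = base frame: x ahead of the robot, y to its left, z up, the work surface at z = 0. Lengths are in m, angles in rad, forces in N, time in s.
With the tool pointing down it reaches from about 0.425 to 0.875 m from the base axis. Payload 8.4 kg.
Tool frame: the origin (TCP) lies on the front face of the gripper's body, between the roots of the fingers; the fingertips stand 73 mm ahead of it and the grasp point (between the pads) lies 54 mm ahead of it (pinch_z is the distance from the TCP to the grasp point, in m); z points along the fingers, y is the line along which they close (so a half turn about z gives the same grasp; the last joint's range is limited). The gripper opens to 85 mm and grips with 20 to 120 N. Pads are 22 mm wide; open, the fingers measure 114 mm over their backs; the gripper's body (76 mm by 85 mm) begins 54 mm behind the grasp point. The pads swing forward as they close: fully open they stand 13 mm farther back than shut.
Start: joints at [-1.31, 0.333, 0.04, 1.465, -0.013, 1.343, -0.059], TCP at [0.229, 0.608, 0.304] pointing down, gripper open.
Joint ranges: [-2.58, 2.58], [-0.38, 2.09], [-1.3, 1.39], [0.25, 2.4], [-1.5, 4.64], [0.08, 2.09], [-2.65, 2.65]. Speed limits (rad/s): [2.22, 2.22, 2.79, 2.79, 3.14, 3.14, 3.14].

INTERFACE

Orientations are given as a rotation vector (axis times angle).
In Python, from bench import read_state, read_camera, finish_job, pinch_z gives the robot as it stands.
- The arm moves only by the tool drive_tool, never from a script. Its argument "motion" is a list of rows, each a list of 4 numbers: the shift along the world's x, y, z in mm, then the turn about the world's z in rad. A call has 1 to 20 rows; each row shifts and turns the commanded pose from where the row before left it; what a row does not reach is not made up. A row lasts 1/8 s, in which the tool goes at most 62.5 mm and 10.7 degrees, less where a joint would pass 70% of its speed; a pose out of reach is approached as far as the arm can. A call with a gripper value outside its range is refused whole. "gripper" is the finger opening in mm, from 0 to 85.4, set as the call begins (left out, the last holds). The fingers move at their own pace and stop on an object; "newtons" is the grip in N (left out, the last holds). Time passes only in rows, so rows that do not move let the fingers close. It gives the time, the measured TCP pose, the force, the opening and the grip force at its end, in the units of the state.
- read_state(): the state, without advancing time (a new reading comes with each control period).
- read_camera(name): name is "side" or "top"; returns a dict with "img" (400x640x3 uint8, red, green, blue), "K" (3x3 intrinsics, pixels), "R" (3x3) and "t" (3): a world point X has camera coordinates R X + t. Camera axes: x right, y down, z forward; pixel columns grow to the right and rows downward; lengths in m; the calibration is good to about 2 mm. A picture is of the moment at which its call begins. There is no depth.
- finish_job(): hands the job in; it is judged then, once.
The state is a dict: "time_s": time; "joint_positions": joint angles; "qvel": joint speeds; "effort": joint torques, N m; "position": TCP position; "eef_rot": TCP orientation; "ft_force": force on the tool from outside, world axes, zero at the start; "ft_torque": the same for the moment, N m; "grip_width": finger opening in m; "gripper_force": force on a finger pad.
Only numpy, scipy, OpenCV 4.12 (cv2) and the standard library are available. Lean on these libraries where they do the work, as an engineer would, in place of code of your own. Each camera call takes 0.05 s, during which the arm holds its last target. There are 200 camera calls.

TASK

Load the long sample tube for counting: put its round nose well into the bore of the aluminium carrier's tailstock, wherever that is clamped, and press its capped end down past the sprung jaw until the tube lies level in the fork and the jaw has closed over it, without shoving the carrier along meanwhile. Then slide the loaded carrier by its black grip into the grooves of the grey detector shield until its front panel lies flush against the shield, and let go. Be gentle, the tube is thin-walled and nothing may be forced or rammed, and leave the short tube lying in the rest and the loose vacuum tee, weight and centring ring where they are.

Things in the scene. Friction and masses are not known exactly. Their poses are not given: they have to be found in the camera images.
- long_tube: the long sample tube: plain steel, 130 mm long, 16 mm diameter, hemispherical nose at its +x end, knurled cap (12 mm long, 18.4 mm diameter) at its -x end, about 60 g, centre of mass some 15 mm toward the nose. Origin on the axis at mid length, x along the axis toward the nose. It starts level in one of the two places of the rest, axis 31 mm above the table
- long_tube_nose (a point): the tip of the long tube's round nose, on its axis, 65 mm from its origin
- short_tube: the other tube in the rest, alike but 95 mm long; not wanted. Origin on the axis at mid length
- rest: grey plastic tube rest, fixed, 62 x 128 mm, 33 mm high. Origin under its centre on the table. Two notched cheeks 7 mm thick at its x = +-26 mm hold the tubes at its y = +40 and -40 mm in 22 mm wide notches, noses to its +x, mid length at its x = -12 mm; from 20 mm behind mid length to the cap a tube hangs free over the table
- carrier: loose aluminium sample carrier, 0.9 kg, standing before the shield; takes 5 to 10 N to slide. Origin on its underside, x into the shield, z up. Base plate x -82 to 90, y +-40, top at z 6 mm, on rubber strips. Front panel x -82 to -78, y +-54, up to z 58 mm. Tailstock at the deep end, fork before it. The seated tube lies along x at y 0, axis z 32 mm, nose in the tailstock
- tailstock_zone (a point): (50, 0, 33.5) mm of the carrier: centre of the tailstock's mouth at its nearest; x into the bore. It is clamped 0 to 20 mm deeper, differently each time and not reported: see or feel it. Steel block 12 mm thick, y +-18, up to z 50; blind bore 19.5 mm in diameter, 8 mm deep, bevelled 2 mm. At its nearest the tube fits only nose first, cap end raised 20 to 30 degrees
- carrier_seat (a point): where the seated tube's axis crosses the fork, at (-4, 0, 32) mm of the carrier. Fork 10 mm thick along x (base 14), flat seat at z 24 mm, fixed tine on the -y side with its face at y -9 up to z 44 mm, flaring outward to z 52; sprung jaw on the +y side. From x -70 to -15 mm only the base plate lies under the tube: room to hold and press it there
- jaw (a joint): the fork's sprung jaw, hinged parallel to the tube at y 13, z 13 mm of the carrier; 0 closed, grows as it swings out to +y, at most 0.5 rad. A spring shuts it. Tip at y 3.5, z 42 mm, smooth slope above it up to z 52 mm: a tube pressed down the slope opens it by about 0.1 rad, which takes some 3 to 15 N, then it snaps back over the tube
- carrier_grip (a point): middle of the carrier's black grip, at (-127, 0, 43) mm of the carrier: a bar 60 mm long (x -142 to -82), 14 mm thick in y, z 30 to 56 mm, to be pinched across y from above
- shield: grey steel detector shield, fixed: roofed box 182 mm long (x), 112 wide, 80 high, a detector on its roof up to z 172. Origin under its centre; the mouth faces its -x. No floor: the carrier slides on the table. Inside 72 mm wide, 56 high; a 10 mm high groove at the foot of each side takes the base plate's edges, 86 mm across (3 mm play a side), flaring at the mouth to about 98 mm over 22 mm
- shield_mouth (a point): middle of the shield's mouth on the table, in the plane of its front face, 91 mm before the shield's origin; x points into the shield. When the carrier is home its panel bears on that face, its origin 78 mm inside this point, centred to 3 mm
- tee: small stainless vacuum tee lying loose behind the work, 58 x 80 x 40 mm; bystander
- weight: brass knob weight standing loose behind the work, 33 mm diameter, 45 mm high; bystander
- ring: black-rimmed centring ring lying loose behind the work, 50 mm diameter, 9 mm high; bystander

How it is judged:
By the outcome, as a careful person would: the job done as asked, in the order asked, and still so for the second after the job is handed in, with the robot touching nothing.
It also fails if it takes over 66 s, if anything falls off the work surface, if the arm or the gripper's body presses on something with over 40 N, if the wrist force passes 120 N, or if a joint passes its speed limit or range.

## Working session

There is one attempt and no reset: what is moved stays moved. The work goes in short steps, Python scripts to look and compute and a tool call to move; the robot and the scene stay as the last step left them, time stands still between calls to the robot, and variables do not carry over. Pictures are saved under pics/ and viewed, at most 10 in all, crops included, and the job is handed in when it is done.

Besides the shell and the picture viewer there is one more tool, called after "Request:" in YAML: its name, and indented under it one key for each argument. drive_tool: Moves the arm, as the interface text tells. Its arguments: {"type":"object","properties":{"motion":{"type":"array","items":{"type":"array","items":{"type":"number"}}},"gripper":{"type":"number"},"newtons":{"type":"number"}},"required":["motion"]}

```bash
mkdir -p pics; ls; cat > h.py <<'E'
import numpy as np, cv2
from bench import read_state, read_camera, finish_job, pinch_z
def shot(name,fn):
    c=read_camera(name); cv2.imwrite('pics/'+fn+'.png',c['img'][:,:,::-1]); np.savez('pics/'+fn+'.npz',**c); return c
def load(fn): return np.load('pics/'+fn+'.npz')
def ray(c,u,v,z):
    "world point at height z seen at pixel (u,v)"
    d=c['R'].T@np.linalg.inv(c['K'])@np.array([u,v,1.]); o=-c['R'].T@c['t']
    return o+d*(z-o[2])/d[2]
def proj(c,X):
    p=c['K']@(c['R']@np.array(X)+c['t']); return p[:2]/p[2]
E
python3 - <<'E'
from h import *
for n in('top','side'):
    c=shot(n,n+'1'); print(n,c['K'].round(1).tolist(),(-c['R'].T@c['t']).round(3),c['R'].round(3).tolist())
s=read_state(); print(s,pinch_z)
E
```

```text
pics
top [[482.2, 0.0, 320.1], [0.0, 482.2, 201.4], [0.0, 0.0, 1.0]] [ 0.34  -0.038  1.135] [[-0.022, -0.999, -0.027], [-0.982, 0.027, -0.187], [0.188, 0.022, -0.982]]
side [[478.1, 0.0, 319.4], [0.0, 478.1, 204.7], [0.0, 0.0, 1.0]] [0.598 1.    0.734] [[-0.998, 0.058, 0.002], [0.029, 0.533, -0.845], [-0.05, -0.844, -0.534]]
{'time_s': 0.1, 'joint_positions': array([-1.31021508,  0.33383634,  0.0398852 ,  1.46616992, -0.01339519,
        1.34327804, -0.05849431]), 'qvel': array([-0.001123  , -0.00331067,  0.00081831, -0.00186232, -0.00057789,
        0.00187635,  0.00061875]), 'effort': array([ 3.92865040e-03, -6.60023332e+01,  1.37009908e+00, -4.06477547e+01,
        1.70889770e-02,  8.99673847e-03,  4.22854669e-05]), 'position': array([0.22876532, 0.60809763, 0.30311913]), 'eef_rot': array([-5.62103289e-01, -3.09074136e+00,  2.22648443e-03]), 'ft_force': array([-0.59513422, -0.34455376,  0.19431643]), 'ft_torque': array([-0.0079705 ,  0.0369934 ,  0.00609016]), 'gripper_force': 0.0, 'grip_width': 0.08579009500064046} 0.0539
```

View pics/top1.png

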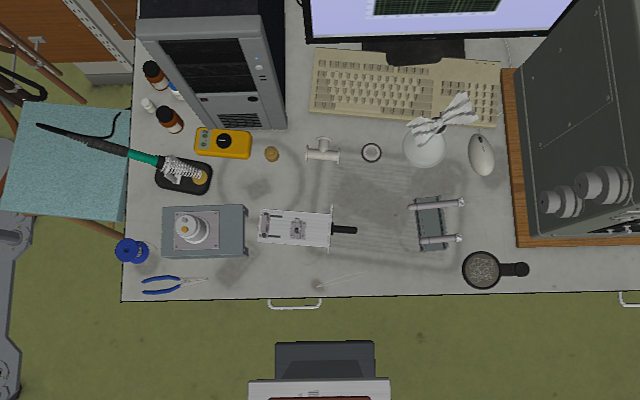

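View pics/side1.png

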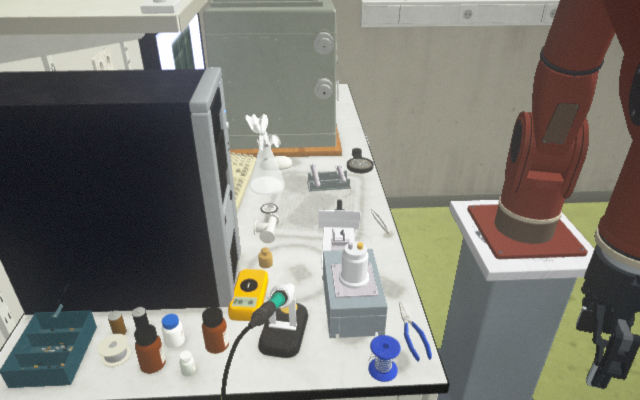

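The top view shows the shield at about (205,231), the carrier at (297,228) with its grip at (345,230), and the rest at (430,222) with tubes at rows ~204 and ~240. The carrier's +x runs to image left, which is world +y. I'll enlarge the top view.

```bash
python3 - <<'E'
from h import *
i=cv2.imread('pics/top1.png')
a=cv2.resize(i[190:270,155:315],(800,400),interpolation=cv2.INTER_CUBIC)
cv2.imwrite('pics/c1.png',cv2.resize(i[185:265,240:370],None,fx=6,fy=6,interpolation=cv2.INTER_CUBIC))
cv2.imwrite('pics/c2.png',cv2.resize(i[185:260,395:475],None,fx=8,fy=8,interpolation=cv2.INTER_CUBIC)) 
E
```

```text
(no output)
```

View pics/c1.png

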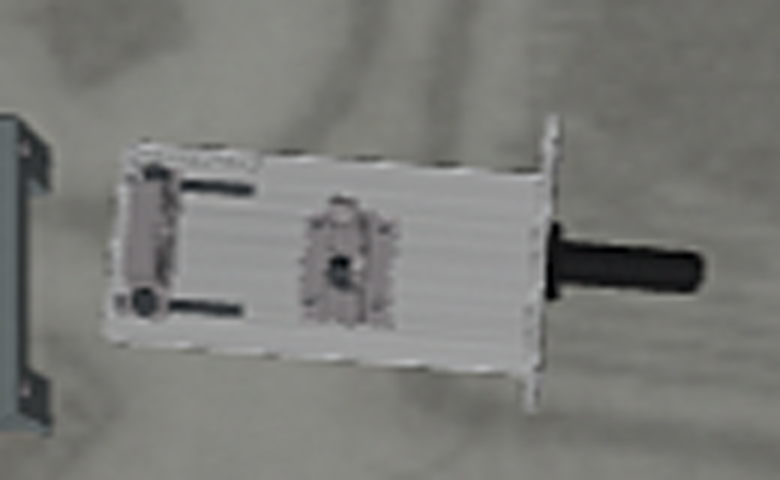

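View pics/c2.png

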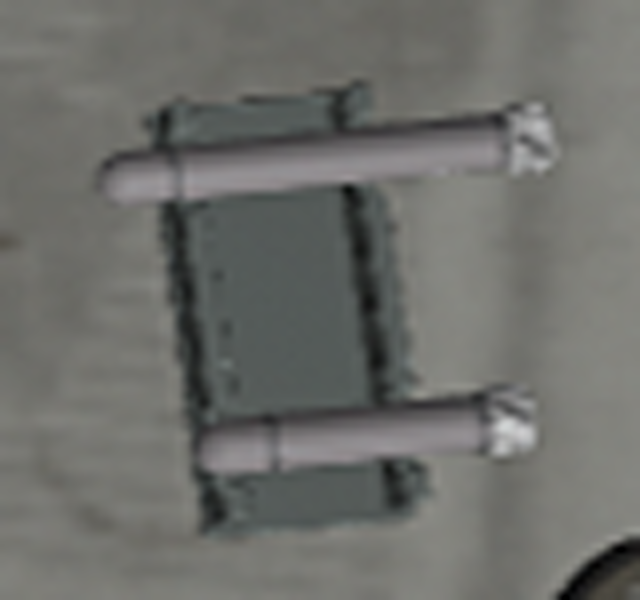

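```bash
cat >> h.py <<'E'
from scipy.optimize import least_squares
def world(p,X):
    a=p[2]; X=np.atleast_2d(np.array(X,float))/1000
    return np.c_[p[0]+np.cos(a)*X[:,0]-np.sin(a)*X[:,1], p[1]+np.sin(a)*X[:,0]+np.cos(a)*X[:,1], X[:,2]]
def fit(c,X,px,p0=(.45,0,1.57)):
    f=lambda p:(np.array([proj(c,w) for w in world(p,X)])-px).ravel()
    r=least_squares(f,p0,loss='soft_l1'); return r.x, r.fun.reshape(-1,2)
E
python3 - <<'E'
from h import *
c=load('top1')
q=lambda u,v:((u+.5)/6-.5+240,(v+.5)/6-.5+185)
X=[(90,-40,6),(90,40,6),(-80,-54,58),(-80,54,58),(-142,0,56)]
px=np.array([q(130,148),q(106,340),q(555,117),q(530,408),q(705,270)])
p,r=fit(c,X,px); print('carrier',p.round(4),r.round(1).tolist())
np.save('car.npy',p)
for d in(0,10,20):
    print(d,[((np.array(proj(c,w))-(240,185))*6).round().tolist() for w in world(p,[(50+d,-18,50),(50+d,18,50),(62+d,-18,50),(62+d,18,50)])])
q2=lambda u,v:((u+.5)/8-.5+395,(v+.5)/8-.5+185)
a=ray(c,*q2(98,180),.031);b=ray(c,*q2(553,137),.031)
print('nose',a,'cap',b,np.linalg.norm(a-b),np.arctan2(*(a-b)[1::-1]),'mid',(a+b)/2)
a=ray(c,*q2(197,452),.031);b=ray(c,*q2(537,420),.031)
print('short',a,b,np.linalg.norm(a-b),np.arctan2(*(a-b)[1::-1]))
X=[(-91,-56,80),(-91,56,80),(91,-56,80),(91,56,80)]
px=np.array([(245,205.5),(248.,257),(162,206.5),(163,258.5)])
p,r=fit(c,X,px,(.45,.2,1.57)); print('shield',p.round(4),r.round(1).tolist())
i=cv2.imread('pics/top1.png')
A=cv2.resize(i[195:270,150:290],None,fx=5.7,fy=5.7,interpolation=cv2.INTER_CUBIC)
B=cv2.resize(cv2.imread('pics/side1.png')[165:275,290:400],None,fx=5,fy=5,interpolation=cv2.INTER_CUBIC)
cv2.imwrite('pics/c3.png',A);cv2.imwrite('pics/c4.png',B)
E
```

```text
carrier [0.4936 0.044  1.4646] [[-0.7, -0.8], [-0.3, 0.6], [-0.0, 0.2], [0.3, -0.8], [0.6, 0.6]]
0 [[204.0, 186.0], [195.0, 280.0], [173.0, 183.0], [163.0, 277.0]]
10 [[178.0, 184.0], [169.0, 277.0], [147.0, 181.0], [137.0, 275.0]]
20 [[152.0, 182.0], [142.0, 275.0], [121.0, 179.0], [111.0, 273.0]]
nose [ 0.53256419 -0.21404303  0.031     ] cap [ 0.54161719 -0.34561892  0.031     ] 0.13188696774039013 1.6394925069072341 mid [ 0.53709069 -0.27983098  0.031     ]
short [ 0.45305766 -0.23774754  0.031     ] [ 0.45975619 -0.3347125   0.031     ] 0.09719605505078162 1.6397686711311625
shield [0.4806 0.2432 1.5768] [[0.3, 0.1], [-2.8, -1.1], [2.4, 1.7], [-0.2, -0.1]]
```

View pics/c3.png

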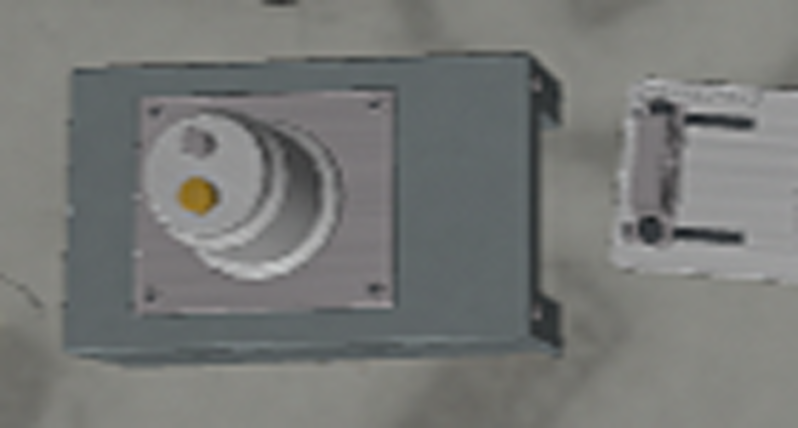

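The nose of the long tube is at crop (98,180), facing left toward +y. The tailstock's front top edge is at crop u≈163, which puts it about 14 mm deep. The shield roof corners are (75,70), (530,53), (532,332) and (65,348) in this crop.

Request:
drive_tool:
  motion:
    - [22, -31, 0, -0.057]
    - [22, -31, 0, -0.057]
    - [22, -31, 0, -0.057]
    - [22, -31, 0, -0.057]
    - [22, -31, 0, -0.057]
    - [22, -31, 0, -0.057]
    - [22, -31, 0, -0.057]
    - [22, -31, 0, -0.057]
    - [22, -31, 0, -0.057]
    - [22, -31, 0, -0.057]
    - [8, -50, 0, -0.057]
    - [8, -50, 0, -0.057]
    - [8, -50, 0, -0.057]
    - [8, -50, 0, -0.057]
    - [8, -50, 0, -0.057]
    - [8, -50, 0, -0.057]
    - [8, -50, 0, -0.057]
    - [8, -50, 0, -0.057]
    - [8, -50, 0, -0.057]
    - [8, -50, 0, -0.057]
  gripper: 46
  newtons: 20

```text
time_s: 2.6
position: [0.5285, -0.2044, 0.3042]
eef_rot: [2.145, 2.295, 0.001]
ft_force: [0.3, 0.2, 0.2]
grip_width: 0.0458
gripper_force: 0.0
```

```bash
python3 - <<'E'
from h import *
c=load('top1')
q=lambda u,v:((u+.5)/5.7-.5+150,(v+.5)/5.7-.5+195)
X=[(-91,-56,80),(-91,56,80),(91,-56,80),(91,56,80)]
px=np.array([q(530,53),q(532,332),q(75,70),q(65,348)])
p,r=fit(c,X,px,(.45,.2,1.57)); print('shield',p.round(4),r.round(1).tolist())
print('mouth',world(p,(-91,0,0)))
# side view cross-check of carrier and tube
cs=load('side1')
i=cv2.imread('pics/side1.png')
car=np.load('car.npy')
for X in world(car,[(-80,-54,58),(-80,54,58),(90,-40,6),(90,40,6),(62,-18,50),(62,18,50)]): cv2.circle(i,tuple(proj(cs,X).round().astype(int)),0,(0,0,255),-1)
for X in world(p,[(-91,-56,80),(-91,56,80),(91,-56,80),(91,56,80)]): cv2.circle(i,tuple(proj(cs,X).round().astype(int)),0,(0,255,0),-1)
cv2.imwrite('pics/c5.png',cv2.resize(i[165:345,290:400],None,fx=4,fy=3.3,interpolation=cv2.INTER_NEAREST))
E
```

```text
shield [0.4857 0.2481 1.5806] [[0.5, -0.7], [0.2, 0.6], [-0.5, -0.7], [-0.2, 0.6]]
mouth [[0.48661942 0.15710034 0.        ]]
```

View pics/c5.png

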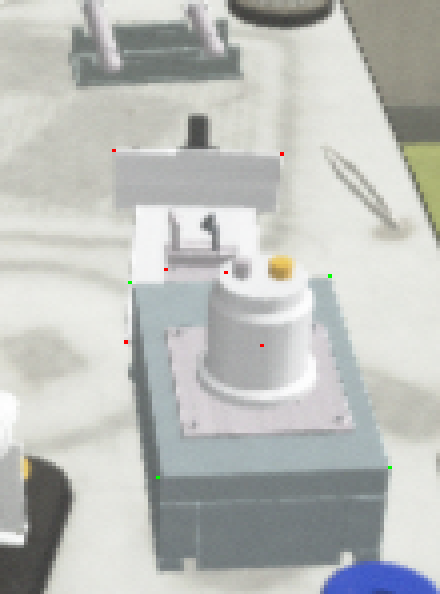

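The red (carrier) and green (shield) projected points fall on the panel, base and roof corners in the side view, so those poses hold. Next I'll lower onto the tube.

Request:
drive_tool:
  motion:
    - [4, -39, 0, 0.002]
    - [4, -39, 0, 0]
    - [4, -39, 0, 0]
    - [0, 0, -40, 0]
    - [0, 0, -40, 0]
    - [0, 0, -40, 0]
    - [0, 0, -20, 0]
    - [0, 0, -10, 0]
    - [0, 0, 0, 0]

```text
time_s: 3.72
position: [0.541, -0.319, 0.1543]
eef_rot: [2.139, 2.3, -0.0]
ft_force: [-0.8, -0.3, 0.3]
grip_width: 0.0459
gripper_force: 0.0
```

```bash
python3 - <<'E'
from h import *
shot('top','t2');c=shot('side','s2')
i=cv2.imread('pics/s2.png');u,v=proj(c,[.54,-.32,.03]);u,v=int(u),int(v);print(u,v)
j=cv2.imread('pics/t2.png');a,b=proj(load('t2'),[.54,-.32,.03]);a,b=int(a),int(b);print(a,b)
cv2.imwrite('pics/c6.png',np.hstack([cv2.resize(k[y-50:y+40,x-40:x+40],None,fx=5,fy=5,interpolation=cv2.INTER_CUBIC) for k,x,y in((i,u,v),(j,a,b))]))
E
```

```text
312 169
452 202
```

View pics/c6.png

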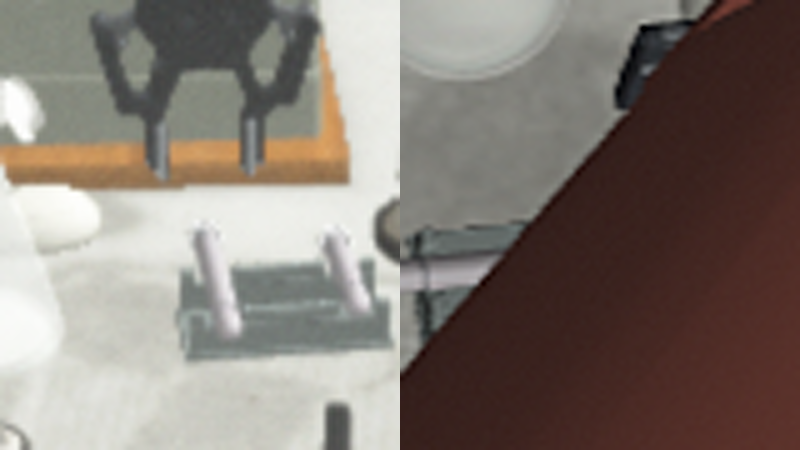

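The fingers straddle the long tube's cap end in the side view: fingers at 160 and 250, cap at 205. I'll go down, grip lightly and lift.

Request:
drive_tool:
  motion:
    - [0, -1, -25, 0]
    - [0, 0, -25, 0]
    - [0, 0, -12, 0]
    - [0, 0, -6, 0]
    - [0, 0, 0, 0]

```text
time_s: 4.45
position: [0.5411, -0.3198, 0.0864]
eef_rot: [2.139, 2.301, 0.0]
ft_force: [0.3, 0.5, 0.7]
grip_width: 0.0464
gripper_force: 0.0
```

Request:
drive_tool:
  motion:
    - [0, 0, 0, 0]
    - [0, 0, 0, 0]
    - [0, 0, 0, 0]
    - [0, 0, 0, 0]
  gripper: 10
  newtons: 20

```text
time_s: 4.95
position: [0.5412, -0.3199, 0.0864]
eef_rot: [2.138, 2.3, 0.0]
ft_force: [1.3, -0.2, 3.3]
grip_width: 0.0153
gripper_force: 20.5
```

Request:
drive_tool:
  motion:
    - [0, 0, 5, 0]
    - [0, 0, 10, 0]
    - [0, 0, 20, 0]
    - [0, 0, 30, 0]
    - [0, 0, 40, 0]
    - [0, 0, 30, 0]
    - [0, 0, 0, 0]
    - [0, 0, 0, 0]

```text
time_s: 5.95
position: [0.5407, -0.3194, 0.221]
eef_rot: [-2.139, -2.301, -0.0]
ft_force: [-0.5, -0.0, -1.6]
grip_width: 0.0152
gripper_force: 20.3
```

```bash
python3 - <<'E'
from h import *
shot('top','t3');c=shot('side','s3')
i=cv2.imread('pics/s3.png');u,v=proj(c,[.54,-.30,.15]);u,v=int(u),int(v)
j=cv2.imread('pics/t3.png');a,b=proj(load('t3'),[.54,-.28,.15]);a,b=int(a),int(b);print(u,v,a,b)
cv2.imwrite('pics/c7.png',np.hstack([cv2.resize(k[y-50:y+50,x-40:x+40],None,fx=5,fy=5,interpolation=cv2.INTER_CUBIC) for k,x,y in((i,u,v),(j,a,b))]))
E
```

```text
313 136 447 192
```

View pics/c7.png

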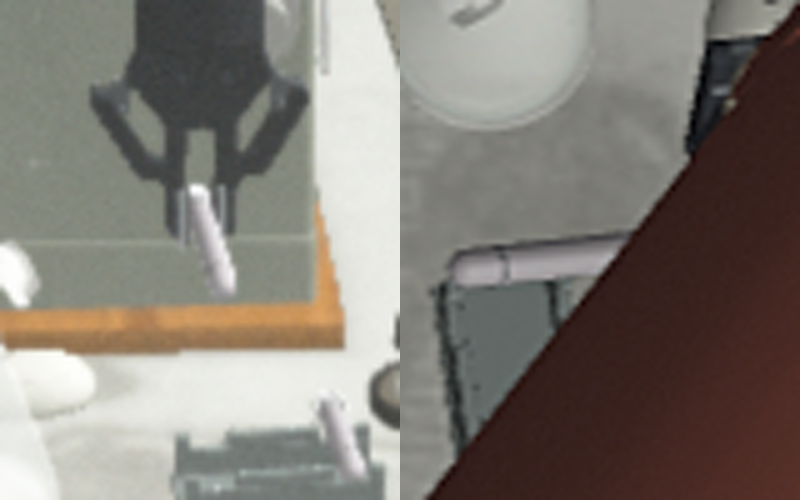

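```bash
cat >> h.py <<'E'
def tri(cs,px):
    f=lambda X:np.concatenate([proj(c,X)-p for c,p in zip(cs,px)])
    r=least_squares(f,[.5,0,.1]); return r.x.round(4),r.fun.round(1)
E
python3 - <<'E'
from h import *
c,t=load('s3'),load('t3')
print('nose',tri([c,t],[(319,144.5),(417,195.5)]))
g=np.array([.5407,-.3194,.167])
for a in(0,5,10,15,20,30):
    d=np.array([-.069*np.cos(np.radians(a)),.998*np.cos(np.radians(a)),-np.sin(np.radians(a))])
    print(a,'cap',proj(c,g-.024*d).round(1),'nose s',proj(c,g+.106*d).round(1),'t',proj(t,g+.106*d).round(1))
E
```

```text
nose (array([ 0.5308, -0.2146,  0.1642]), array([-1.2, -0.3, -0.1,  0.9]))
0 cap [311.6 125.2] nose s [316.9 143.5] t [416.6 194.9]
5 cap [311.6 124.5] nose s [316.9 146.4] t [416.  195.8]
10 cap [311.6 123.9] nose s [316.8 149.2] t [415.8 196.6]
15 cap [311.6 123.4] nose s [316.7 151.8] t [416.1 197.4]
20 cap [311.6 122.8] nose s [316.6 154.2] t [416.7 198.1]
30 cap [311.7 121.9] nose s [316.3 158.3] t [419.  199.3]
```

The tube is gripped about level, cap at (313,124) and nose at (319,145) in the side image, so it did not droop. The tool can't tilt, so I'll tip it by setting the cap gently on the rear edge of the fixed shield roof.

Request:
drive_tool:
  motion:
    - [0, 10, 25, -0.01]
    - [0, 20, 25, -0.01]
    - [-2, 30, 25, -0.01]
    - [-2, 44, 5, -0.01]
    - [-2, 44, 0, -0.01]
    - [-2, 44, 0, -0.01]
    - [-2, 44, 0, 0]
    - [-2, 44, 0, 0]
    - [-2, 44, 0, 0]
    - [-2, 44, 0, 0]
    - [-2, 44, 0, 0]
    - [-2, 44, 0, 0]
    - [-3, 44, 0, 0]
    - [-3, 44, 0, 0]
    - [-2, 44, 0, 0]
    - [-3, 44, 0, 0]
    - [-2, 30, 0, 0]
    - [0, 14, 0, 0]
    - [0, 0, 0, 0]
    - [0, 0, 0, 0]

```text
time_s: 8.55
position: [0.5086, 0.3544, 0.3011]
eef_rot: [2.209, 2.233, -0.0]
ft_force: [0.5, -0.2, -0.7]
grip_width: 0.0152
gripper_force: 20.3
```

Request:
drive_tool:
  motion:
    - [0, 3, -30, 0]
    - [0, 0, -40, 0]
    - [0, 0, -40, 0]
    - [0, 0, -25, 0]
    - [0, 0, -10, 0]
    - [0, 0, 0, 0]

```text
time_s: 9.3
position: [0.5082, 0.3586, 0.1562]
eef_rot: [2.208, 2.234, -0.0]
ft_force: [1.2, -0.1, -0.4]
grip_width: 0.0152
gripper_force: 20.3
```

Request:
drive_tool:
  motion:
    - [0, 0, -3, 0]
    - [0, 0, -3, 0]
    - [0, 0, -3, 0]
    - [0, 0, -2, 0]
    - [0, 0, 0, 0]

```text
time_s: 9.93
position: [0.5078, 0.3594, 0.1448]
eef_rot: [2.207, 2.236, -0.0]
ft_force: [0.6, 0.2, -0.4]
grip_width: 0.0153
gripper_force: 20.3
```

Request:
drive_tool:
  motion:
    - [0, -2, -1, 0]
    - [0, 0, -1, 0]
    - [0, 0, -1, 0]
    - [0, 0, -1, 0]
    - [0, 0, 0, 0]

```text
time_s: 10.55
position: [0.5084, 0.3582, 0.142]
eef_rot: [-2.206, -2.236, -0.004]
ft_force: [-0.3, 2.0, 6.8]
grip_width: 0.015
gripper_force: 21.7
```

Request:
drive_tool:
  motion:
    - [0, 0, -1, 0]
    - [0, 0, -1, 0]
    - [0, 0, 0, 0]

```text
time_s: 10.92
position: [0.5084, 0.3586, 0.1403]
eef_rot: [-2.206, -2.236, -0.005]
ft_force: [-0.9, 3.9, 7.0]
grip_width: 0.0152
gripper_force: 22.7
```

Contact is at z≈0.143 with a steady 7 N, so the tube is pivoting in the pads. I'll continue.

Request:
drive_tool:
  motion:
    - [0, 0, -1, 0]
    - [0, 0, -1, 0]
    - [0, 0, -1, 0]
    - [0, 0, -1, 0]
    - [0, 0, 0, 0]

```text
time_s: 11.55
position: [0.5085, 0.3593, 0.1367]
eef_rot: [-2.205, -2.236, -0.007]
ft_force: [-2.1, 4.5, 9.1]
grip_width: 0.0151
gripper_force: 24.7
```

Request:
drive_tool:
  motion:
    - [0, 0, -1, 0]
    - [0, 0, -1, 0]
    - [0, 0, -1, 0]
    - [0, 0, 0, 0]

```text
time_s: 12.05
position: [0.5085, 0.3598, 0.134]
eef_rot: [-2.205, -2.236, -0.008]
ft_force: [-2.6, 6.4, 11.2]
grip_width: 0.0149
gripper_force: 28.0
```

```bash
python3 - <<'E'
from h import *
c=shot('side','s4');shot('top','t4')
s=read_state();g=s['position']-[0,0,.054]
u,v=proj(c,g);u,v=int(u),int(v)
i=cv2.imread('pics/s4.png')[v-60:v+60,u-80:u+80]
cv2.imwrite('pics/c8.png',cv2.resize(i,None,fx=5,fy=5,interpolation=cv2.INTER_CUBIC))
print(u-80,v-60)
for a in(0,5,10,15,20,25,30):
    d=np.array([-.01*np.cos(np.radians(a)),np.cos(np.radians(a)),-np.sin(np.radians(a))])
    print(a,[((proj(c,g+k*d)-(u-80,v-60))*5).round().tolist() for k in(-.024,.106)])
E
```

```text
266 256
0 [[396.0, 255.0], [439.0, 530.0]]
5 [[396.0, 251.0], [438.0, 548.0]]
10 [[396.0, 247.0], [437.0, 563.0]]
15 [[396.0, 244.0], [435.0, 575.0]]
20 [[397.0, 242.0], [433.0, 585.0]]
25 [[397.0, 239.0], [431.0, 593.0]]
30 [[398.0, 238.0], [428.0, 598.0]]
```

View pics/c8.png

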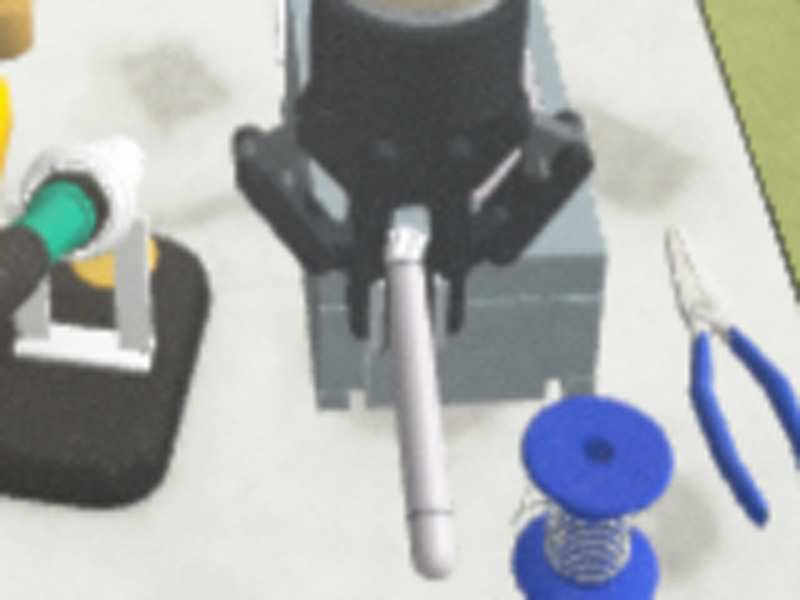

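The tube is tipped to about 15°: the nose tip is at crop (437,578), between the predictions for 15° and 20°. I'll go a little farther, then lift.

Request:
drive_tool:
  motion:
    - [0, -1, -1, 0]
    - [0, 0, -1, 0]
    - [0, 0, -1, 0]
    - [0, 0, -1, 0]
    - [0, 0, 0, 0]

```text
time_s: 12.78
position: [0.5086, 0.3601, 0.1307]
eef_rot: [-2.203, -2.237, -0.011]
ft_force: [-1.6, 8.0, 12.5]
grip_width: 0.0151
gripper_force: 29.8
```

```bash
python3 - <<'E'
from h import *
c0=load('s4');c=shot('side','s5')
s=read_state();g=s['position']-[0,0,.054];print(g)
for n,c in(('s4',c0),('s5',c)):
    print(n,c['img'][362:382,353].mean(1).round().astype(int).tolist())
for a in(10,15,20,25,30):
    d=np.array([-.01*np.cos(np.radians(a)),np.cos(np.radians(a)),-np.sin(np.radians(a))])
    print(a,proj(c,g+.106*d).round(1), proj(c,g+.098*d+[0,0,-.008]).round(1))
E
```

```text
[0.50863351 0.36012372 0.07665498]
s4 [231, 230, 230, 227, 222, 212, 203, 182, 165, 161, 216, 229, 230, 229, 231, 232, 231, 231, 230, 231]
s5 [237, 241, 240, 238, 237, 235, 234, 228, 217, 202, 184, 165, 185, 221, 230, 231, 230, 229, 230, 230]
10 [353.2 370. ] [352.5 368.8]
15 [352.9 372.5] [352.2 371.1]
20 [352.5 374.5] [351.8 372.9]
25 [352.  376.1] [351.4 374.3]
30 [351.5 377.1] [351.  375.3]
```

Tilt is about 20°. I'll lift and travel to above the carrier.

Request:
drive_tool:
  motion:
    - [0, 1, 10, 0]
    - [0, 2, 30, 0]
    - [0, 0, 45, 0]
    - [0, 0, 45, 0]
    - [0, 0, 42, 0]
    - [-2, -30, 0, -0.012]
    - [-2, -40, 0, -0.012]
    - [-2, -40, 0, -0.012]
    - [-2, -40, 0, -0.012]
    - [-2, -40, 0, -0.012]
    - [-2, -40, 0, -0.012]
    - [-2, -40, 0, -0.012]
    - [-2, -40, 0, -0.012]
    - [-2, -40, 0, -0.013]
    - [-3, -34, 0, -0.013]
    - [-1, 0, 0, 0]
    - [0, 0, 0, 0]

```text
time_s: 14.95
position: [0.4856, -0.0244, 0.2998]
eef_rot: [-2.339, -2.096, 0.0]
ft_force: [0.0, 0.4, -0.8]
grip_width: 0.0152
gripper_force: 27.2
```

```bash
python3 - <<'E'
from h import *
c=shot('side','s6');s=read_state();print(s['position'],s['eef_rot'],s['ft_force'])
g=s['position']-[0,0,.054]
for a in(10,15,20,25):
    d=np.array([.106*np.cos(np.radians(a)),.9944*np.cos(np.radians(a)),-np.sin(np.radians(a))])
    print(a,proj(c,g+.106*d).round(1), proj(c,g-.024*d).round(1))
u,v=proj(c,g+.106*d).round().astype(int)
for du in(-3,0,3): print(u+du,v-14,c['img'][v-14:v+8,u+du].mean(1).round().astype(int).tolist())
print('row',v-8,u-12,c['img'][v-8,u-12:u+13].mean(1).round().astype(int).tolist())
E
```

```text
[ 0.48573357 -0.0239125   0.29979538] [-2.33791028e+00 -2.09791800e+00  3.41172303e-04] [ 0.19935563  1.07688626 -0.77890592]
10 [340.6 174.7] [341.4 140.8]
15 [340.5 177.9] [341.4 140.1]
20 [340.4 180.7] [341.4 139.5]
25 [340.3 183.3] [341.5 138.9]
337 169 [142, 165, 171, 156, 141, 133, 127, 123, 128, 130, 142, 128, 120, 131, 124, 118, 119, 119, 119, 130, 162, 205]
340 169 [193, 190, 166, 187, 198, 197, 202, 202, 191, 180, 164, 153, 143, 145, 130, 115, 116, 118, 127, 128, 175, 207]
343 169 [239, 236, 232, 213, 228, 233, 234, 235, 235, 226, 209, 180, 152, 137, 124, 116, 117, 120, 137, 138, 200, 219]
row 175 328 [111, 121, 123, 124, 124, 121, 117, 118, 118, 127, 146, 170, 202, 226, 239, 234, 178, 122, 136, 205, 209, 205, 209, 206, 204]
```

Request:
drive_tool:
  motion:
    - [1, 3, -40, 0]
    - [0, 0, -45, 0]
    - [0, 0, -45, 0]
    - [0, 0, -24, 0]
    - [0, 0, -8, 0]
    - [0, 0, 0, 0]

```text
time_s: 15.75
position: [0.487, -0.0212, 0.138]
eef_rot: [2.338, 2.098, -0.001]
ft_force: [0.6, -0.7, 0.1]
grip_width: 0.015
gripper_force: 27.2
```

```bash
python3 - <<'E'
from h import *
c=shot('side','s7');s=read_state();print(s['position'],s['ft_force'])
g=s['position']-[0,0,.054];p=np.load('car.npy')
R=np.array([[np.cos(p[2]),np.sin(p[2])],[-np.sin(p[2]),np.cos(p[2])]])
print('G in carrier',R@(g[:2]-p[:2]))
i=cv2.imread('pics/s7.png')[165:275,300:380]
j=shot('top','t7');j=cv2.imread('pics/t7.png')[190:265,240:320]
cv2.imwrite('pics/c9.png',np.hstack([cv2.resize(i,(400,550),interpolation=cv2.INTER_CUBIC),cv2.resize(j,(400,550),interpolation=cv2.INTER_CUBIC)]))
E
```

```text
[ 0.48739434 -0.02131602  0.13861547] [ 0.34826101 -0.33051682 -0.67580074]
G in carrier [-0.06564447 -0.00074361]
```

Request:
drive_tool:
  motion:
    - [0, 0, -3, 0]
    - [0.6, 5.6, -2, 0]
    - [0.6, 5.6, -2, 0]
    - [0.6, 5.6, -2, 0]
    - [0.6, 5.6, -2, 0]
    - [0, 0, 0, 0]

```text
time_s: 16.6
position: [0.4892, 0.0013, 0.1267]
eef_rot: [-2.338, -2.098, 0.001]
ft_force: [-0.7, -0.0, -0.2]
grip_width: 0.0151
gripper_force: 27.2
```

Request:
drive_tool:
  motion:
    - [0.2, 2, -0.7, 0]
    - [0.2, 2, -0.7, 0]
    - [0.2, 2, -0.7, 0]
    - [0, 0, 0, 0]

```text
time_s: 17.1
position: [0.4898, 0.0069, 0.1247]
eef_rot: [-2.339, -2.097, 0.0]
ft_force: [-0.1, -0.4, -0.2]
grip_width: 0.0151
gripper_force: 27.2
```

Request:
drive_tool:
  motion:
    - [0.2, 2, -0.7, 0]
    - [0.2, 2, -0.7, 0]
    - [0, 0, 0, 0]

```text
time_s: 17.48
position: [0.4902, 0.0109, 0.1233]
eef_rot: [-2.339, -2.097, 0.0]
ft_force: [-0.4, -0.4, -1.1]
grip_width: 0.0153
gripper_force: 27.2
```

Request:
drive_tool:
  motion:
    - [0.1, 1.5, -0.5, 0]
    - [0.1, 1.5, -0.5, 0]
    - [0, 0, 0, 0]

```text
time_s: 17.85
position: [0.4904, 0.0139, 0.1224]
eef_rot: [-2.339, -2.097, 0.0]
ft_force: [-0.5, 0.2, -0.8]
grip_width: 0.0156
gripper_force: 27.2
```

Request:
drive_tool:
  motion:
    - [0.1, 1, -0.4, 0]
    - [0.1, 1, -0.4, 0]
    - [0, 0, 0, 0]

```text
time_s: 18.23
position: [0.4906, 0.0158, 0.1216]
eef_rot: [-2.339, -2.097, 0.0]
ft_force: [-0.6, -0.1, -0.8]
grip_width: 0.015
gripper_force: 27.2
```

Request:
drive_tool:
  motion:
    - [0.1, 1, -0.3, 0]
    - [0.1, 1, -0.3, 0]
    - [0, 0, 0, 0]

```text
time_s: 18.6
position: [0.4909, 0.0176, 0.121]
eef_rot: [2.339, 2.097, -0.0]
ft_force: [0.0, -0.8, 0.9]
grip_width: 0.0157
gripper_force: 27.0
```

Request:
drive_tool:
  motion:
    - [0.1, 1, -0.3, 0]
    - [0.1, 1, -0.3, 0]
    - [0, 0, 0, 0]

```text
time_s: 18.98
position: [0.4912, 0.0198, 0.1205]
eef_rot: [2.339, 2.097, 0.001]
ft_force: [-0.5, -2.4, 2.8]
grip_width: 0.0148
gripper_force: 26.6
```

```bash
python3 - <<'E'
from h import *
c=shot('side','s8');t=shot('top','t8')
i=c['img'][195:260,310:370,::-1];j=t['img'][190:260,240:310,::-1]
k=load('t7')['img'][190:260,240:310,::-1]
print('carrier px diff',np.abs(load('side1')['img'][203:216,320:330].astype(int)-c['img'][203:216,320:330]).mean())
cv2.imwrite('pics/c10.png',np.hstack([cv2.resize(x,(400,450),interpolation=cv2.INTER_CUBIC) for x in(i,j)]))
E
```

```text
carrier px diff 71.98974358974358
```

View pics/c10.png

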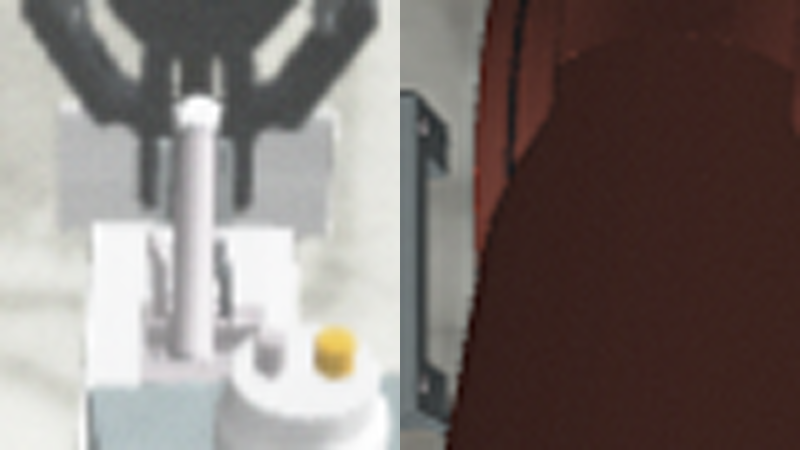

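The side view at left shows the tube lying over the fork between tine and jaw, with its visible end at crop (195,355), near the tailstock's top edge. The arm hides the top view. I'll check the numbers.

```bash
python3 - <<'E'
from h import *
c=load('s8');p=np.load('car.npy');s=load('side1')
q=lambda X:((proj(c,X)-(310,195))*(400/60,450/65)).round().tolist()
for x in(50,55,60,64,68,70,76,82): print(x,[q(w) for w in world(p,[(x,-18,50),(x,0,50),(x,18,50)])])
g=np.array([.4912,.0198,.0665])
for a in(10,15,18,20,22):
    d=np.array([.106*np.cos(np.radians(a)),.9944*np.cos(np.radians(a)),-np.sin(np.radians(a))])
    print(a,'tip',q(g+.106*d),'S',q(g+.098*d),'cap',q(g-.024*d), 'fork', q(g+.028*d))
u0=[int(round(v)) for v in proj(s,world(p,(60,0,50))[0])];print(u0)
print('before, column through tailstock centre',[ (r,int(s['img'][r,u0[0]].mean())) for r in range(220,254)])
print('now beside tube', [(r,int(c['img'][r,334].mean())) for r in range(230,254)])
print('now tube', [(r,int(c['img'][r,339].mean())) for r in range(230,254)])
E
```

```text
50 [[138.0, 332.0], [189.0, 334.0], [240.0, 336.0]]
55 [[138.0, 341.0], [189.0, 343.0], [240.0, 344.0]]
60 [[138.0, 350.0], [189.0, 352.0], [240.0, 353.0]]
64 [[137.0, 357.0], [188.0, 359.0], [240.0, 360.0]]
68 [[137.0, 364.0], [188.0, 366.0], [239.0, 368.0]]
70 [[137.0, 368.0], [188.0, 370.0], [239.0, 371.0]]
76 [[136.0, 379.0], [188.0, 381.0], [239.0, 382.0]]
82 [[136.0, 390.0], [188.0, 392.0], [239.0, 393.0]]
10 tip [187.0, 392.0] S [188.0, 375.0] cap [194.0, 127.0] fork [191.0, 228.0]
15 tip [187.0, 410.0] S [187.0, 391.0] cap [194.0, 123.0] fork [191.0, 232.0]
18 tip [186.0, 419.0] S [187.0, 400.0] cap [194.0, 121.0] fork [191.0, 235.0]
20 tip [186.0, 425.0] S [187.0, 405.0] cap [194.0, 119.0] fork [191.0, 237.0]
22 tip [186.0, 431.0] S [186.0, 410.0] cap [194.0, 118.0] fork [191.0, 238.0]
[338, 246]
before, column through tailstock centre [(220, 178), (221, 178), (222, 176), (223, 176), (224, 176), (225, 174), (226, 178), (227, 215), (228, 238), (229, 242), (230, 243), (231, 242), (232, 242), (233, 243), (234, 243), (235, 242), (236, 241), (237, 233), (238, 220), (239, 224), (240, 181), (241, 184), (242, 161), (243, 145), (244, 146), (245, 165), (246, 201), (247, 202), (248, 207), (249, 207), (250, 197), (251, 187), (252, 185), (253, 184)]
now beside tube [(230, 234), (231, 235), (232, 202), (233, 171), (234, 164), (235, 164), (236, 164), (237, 159), (238, 154), (239, 153), (240, 153), (241, 178), (242, 160), (243, 147), (244, 150), (245, 174), (246, 197), (247, 207), (248, 214), (249, 215), (250, 199), (251, 190), (252, 185), (253, 188)]
now tube [(230, 219), (231, 218), (232, 221), (233, 221), (234, 221), (235, 224), (236, 225), (237, 224), (238, 226), (239, 228), (240, 228), (241, 229), (242, 229), (243, 231), (244, 232), (245, 230), (246, 220), (247, 215), (248, 213), (249, 212), (250, 205), (251, 194), (252, 189), (253, 189)]
```

```bash
python3 - <<'E'
from h import *
a=load('side1')['img'];b=load('s8')['img'];b7=load('s7')['img']
for nm,(r0,r1,u0,u1) in dict(panelL=(205,236,316,331),baseL=(224,250,320,332),tail=(241,250,329,336),shield=(255,300,322,340)).items():
    for n,x in(('s7',b7),('s8',b)):
        T=a[r0:r1,u0:u1]; W=x[r0-4:r1+4,u0-4:u1+4]
        up=lambda z:cv2.resize(z,None,fx=8,fy=8,interpolation=cv2.INTER_CUBIC)
        m=cv2.matchTemplate(up(W),up(T),cv2.TM_CCOEFF_NORMED);_,v,_,l=cv2.minMaxLoc(m)
        print(nm,n,round(v,3),(np.array(l)/8-4).tolist())
c=load('s8');p=np.load('car.npy')
print('px per 5mm', proj(c,world(p,(-75,0,58))[0])-proj(c,world(p,(-80,0,58))[0]))
print(read_state()['ft_force'],read_state()['position'])
E
```

```text
panelL s7 0.993 [-0.125, 0.0]
panelL s8 0.435 [0.5, -0.25]
baseL s7 0.995 [0.0, 0.0]
baseL s8 0.982 [-0.125, 0.125]
tail s7 0.998 [0.0, 0.0]
tail s8 0.967 [0.0, 0.25]
shield s7 0.997 [0.0, 0.0]
shield s8 0.997 [0.0, 0.0]
px per 5mm [-0.02567894  1.05217569]
[-0.47464703 -1.22528845  2.17883152] [0.49120953 0.01983474 0.12052408]
```

The carrier has moved less than 1 mm and the nose is behind the block's edge. The upward force hints that the nose is riding on the lower wall, so I'll ease up 2 mm and feel forward.

Request:
drive_tool:
  motion:
    - [0, 0, 1, 0]
    - [0, 0, 1, 0]
    - [0, 0, 0, 0]

```text
time_s: 19.45
position: [0.4909, 0.02, 0.1224]
eef_rot: [-2.339, -2.097, 0.0]
ft_force: [0.1, -0.1, -0.9]
grip_width: 0.0147
gripper_force: 26.5
```

Request:
drive_tool:
  motion:
    - [0.1, 1, 0, 0]
    - [0, 0, 0, 0]

```text
time_s: 19.7
position: [0.4911, 0.0209, 0.1223]
eef_rot: [-2.339, -2.097, 0.0]
ft_force: [-0.2, -0.2, -0.8]
grip_width: 0.015
gripper_force: 26.5
```

Request:
drive_tool:
  motion:
    - [0.1, 1, 0, 0]
    - [0.1, 1, 0, 0]
    - [0, 0, 0, 0]

```text
time_s: 20.08
position: [0.4913, 0.0221, 0.1224]
eef_rot: [2.339, 2.096, -0.001]
ft_force: [-0.9, -4.9, 1.2]
grip_width: 0.0152
gripper_force: 26.5
```

Request:
drive_tool:
  motion:
    - [0.1, 1, 0, 0]
    - [0.1, 1, 0, 0]
    - [0, 0, 0, 0]

```text
time_s: 20.45
position: [0.4915, 0.0235, 0.1225]
eef_rot: [2.34, 2.095, -0.001]
ft_force: [-1.2, -7.5, 2.4]
grip_width: 0.0153
gripper_force: 26.6
```

Request:
drive_tool:
  motion:
    - [-0.3, -3, 0, 0]
    - [0, 0, 2, 0]
    - [0, 0, 0, 0]

```text
time_s: 20.82
position: [0.4914, 0.0222, 0.1246]
eef_rot: [-2.339, -2.097, -0.001]
ft_force: [0.6, 0.3, -0.5]
grip_width: 0.0153
gripper_force: 26.5
```

Request:
drive_tool:
  motion:
    - [0.1, 1, 0, 0]
    - [0, 0, 0, 0]

```text
time_s: 21.08
position: [0.4914, 0.0229, 0.1244]
eef_rot: [-2.339, -2.097, -0.0]
ft_force: [0.2, -0.8, -0.1]
grip_width: 0.0149
gripper_force: 26.5
```

Request:
drive_tool:
  motion:
    - [0.1, 1, 0, 0]
    - [0, 0, 0, 0]

```text
time_s: 21.32
position: [0.4914, 0.0232, 0.1244]
eef_rot: [2.339, 2.096, -0.001]
ft_force: [-0.9, -4.4, 1.2]
grip_width: 0.0154
gripper_force: 26.5
```

```bash
cat >> h.py <<'E'
def moved(x,a=None):
    a=load('side1')['img'] if a is None else a
    up=lambda z:cv2.resize(z,None,fx=10,fy=10,interpolation=cv2.INTER_CUBIC)
    for nm,(r0,r1,u0,u1) in dict(panelL=(208,232,316,326),panelR=(205,232,352,364),tail=(242,250,328,335),tailR=(236,247,345,356)).items():
        m=cv2.matchTemplate(up(x[r0-3:r1+3,u0-3:u1+3]),up(a[r0:r1,u0:u1]),cv2.TM_CCOEFF_NORMED);_,v,_,l=cv2.minMaxLoc(m)
        print(nm,round(v,3),(np.array(l)/10-3).tolist())
E
python3 - <<'E'
from h import *
moved(load('s8')['img']);c=shot('side','s9');moved(c['img'])
for u in(338,339,340): print(u,c['img'][232:254,u].mean(1).round().astype(int).tolist())
# tube axis direction in image: bright blob centre per row
for r in range(214,246,4):
    row=c['img'][r,325:355].mean(1); print(r,row.round().astype(int).tolist())
E
```

```text
panelL 0.465 [-3.0, 3.0]
panelR 0.135 [3.0, 3.0]
tail 0.995 [0.0, 0.0]
tailR 0.992 [0.10000000000000009, 0.0]
panelL 0.524 [-0.10000000000000009, 3.0]
panelR 0.191 [3.0, 3.0]
tail 0.992 [0.0, 0.2999999999999998]
tailR 0.987 [0.10000000000000009, 0.0]
338 [190, 189, 192, 195, 194, 196, 196, 197, 199, 201, 202, 202, 207, 202, 178, 199, 211, 215, 203, 192, 188, 191]
339 [218, 221, 221, 221, 223, 222, 224, 225, 227, 227, 228, 229, 231, 228, 205, 212, 215, 213, 202, 191, 192, 191]
340 [237, 239, 239, 239, 239, 239, 241, 242, 241, 241, 242, 242, 243, 241, 230, 211, 212, 215, 202, 192, 189, 189]
214 [182, 176, 179, 178, 179, 164, 93, 78, 93, 128, 128, 112, 140, 162, 195, 222, 230, 173, 116, 107, 88, 77, 81, 110, 162, 170, 177, 172, 168, 171]
218 [186, 184, 183, 182, 181, 172, 95, 81, 106, 144, 130, 111, 139, 172, 204, 227, 235, 171, 139, 146, 102, 79, 96, 150, 177, 177, 179, 177, 177, 178]
222 [184, 180, 181, 182, 176, 149, 92, 81, 109, 145, 132, 121, 143, 175, 206, 230, 236, 185, 144, 147, 101, 80, 104, 175, 181, 181, 180, 177, 181, 182]
226 [185, 187, 185, 184, 184, 183, 180, 179, 169, 158, 129, 135, 151, 182, 208, 233, 234, 172, 155, 159, 176, 176, 178, 177, 177, 176, 179, 179, 179, 178]
230 [247, 247, 246, 247, 247, 245, 223, 182, 223, 240, 240, 155, 155, 185, 216, 237, 233, 178, 189, 242, 245, 245, 246, 246, 246, 247, 247, 247, 240, 214]
234 [247, 247, 245, 247, 247, 246, 243, 213, 164, 165, 203, 149, 157, 192, 221, 239, 232, 171, 138, 191, 243, 246, 246, 246, 247, 247, 247, 248, 247, 242]
238 [246, 246, 246, 247, 246, 243, 225, 211, 158, 157, 196, 150, 167, 196, 224, 241, 238, 221, 130, 157, 228, 243, 244, 244, 246, 247, 247, 247, 246, 233]
242 [246, 246, 245, 246, 246, 242, 212, 178, 170, 168, 154, 143, 169, 202, 228, 242, 233, 176, 158, 157, 179, 178, 179, 186, 224, 233, 239, 242, 245, 243]
```

The block's straight edge hides the nose, the carrier has moved about 1 mm at most, and the push is now mostly axial. That fits the nose bottoming in the bore, with the tube at about 21°. I'll back off slightly and swing the cap end down along the arc.

Request:
drive_tool:
  motion:
    - [-0.1, -1, -1, 0]
    - [0, -0.3, -1, 0]
    - [-0.1, -1, -2.8, 0]
    - [-0.1, -1, -2.8, 0]
    - [-0.1, -0.8, -2.9, 0]
    - [-0.1, -0.8, -2.9, 0]
    - [0, 0, 0, 0]

```text
time_s: 22.25
position: [0.4914, 0.0188, 0.1111]
eef_rot: [2.339, 2.097, 0.001]
ft_force: [1.1, -0.3, 2.3]
grip_width: 0.0152
gripper_force: 22.8
```

Request:
drive_tool:
  motion:
    - [-0.1, -0.6, -2.9, 0]
    - [0, 0, 0, 0]

```text
time_s: 22.5
position: [0.4917, 0.0184, 0.1084]
eef_rot: [2.338, 2.096, 0.002]
ft_force: [4.6, 0.3, 2.5]
grip_width: 0.0152
gripper_force: 22.8
```

Request:
drive_tool:
  motion:
    - [0.3, -0.6, -2.9, 0]
    - [0, -0.5, -2.9, 0]
    - [0, 0, 0, 0]

```text
time_s: 22.88
position: [0.492, 0.0171, 0.1026]
eef_rot: [2.338, 2.096, 0.002]
ft_force: [6.0, -1.7, 2.1]
grip_width: 0.0149
gripper_force: 22.8
```

Request:
drive_tool:
  motion:
    - [0, -0.4, -2, 0]
    - [0, -0.3, -2, 0]
    - [0, 0, 0, 0]

```text
time_s: 23.25
position: [0.4919, 0.0164, 0.0986]
eef_rot: [2.338, 2.096, 0.002]
ft_force: [6.4, -2.2, 1.2]
grip_width: 0.0152
gripper_force: 22.9
```

Request:
drive_tool:
  motion:
    - [0.7, -0.2, -2, 0]
    - [0, -0.2, -2, 0]
    - [0, 0, 0, 0]

```text
time_s: 23.62
position: [0.492, 0.0158, 0.0942]
eef_rot: [2.339, 2.097, 0.0]
ft_force: [5.3, -2.0, 0.1]
grip_width: 0.0149
gripper_force: 22.7
```

Request:
drive_tool:
  motion:
    - [0, -0.1, -2, 0]
    - [0, -0.1, -2, 0]
    - [0, 0, 0, 0]

```text
time_s: 24.0
position: [0.4915, 0.0157, 0.0898]
eef_rot: [-2.339, -2.097, 0.001]
ft_force: [3.7, -2.0, -2.1]
grip_width: 0.0154
gripper_force: 22.6
```

Request:
drive_tool:
  motion:
    - [0, 0, -1.5, 0]
    - [0, 0, -1.5, 0]
    - [0, 0, 0, 0]

```text
time_s: 24.38
position: [0.4914, 0.0157, 0.0869]
eef_rot: [-2.339, -2.097, 0.001]
ft_force: [2.8, -2.4, -2.2]
grip_width: 0.015
gripper_force: 22.4
```

Request:
drive_tool:
  motion:
    - [0, 0, -1, 0]
    - [0, 0, 0, 0]

```text
time_s: 24.62
position: [0.4915, 0.0158, 0.0861]
eef_rot: [-2.339, -2.097, 0.001]
ft_force: [1.5, -3.0, -2.1]
grip_width: 0.0147
gripper_force: 22.5
```

Request:
drive_tool:
  motion:
    - [0, 0, -1, 0]
    - [0, 0, 0, 0]

```text
time_s: 24.88
position: [0.4915, 0.0158, 0.0852]
eef_rot: [-2.339, -2.097, 0.001]
ft_force: [-0.2, -2.7, 0.0]
grip_width: 0.0153
gripper_force: 22.7
```

Request:
drive_tool:
  motion:
    - [0, 0, -1, 0]
    - [0, 0, 0, 0]

```text
time_s: 25.12
position: [0.4916, 0.0159, 0.0842]
eef_rot: [-2.339, -2.097, 0.001]
ft_force: [-0.4, -2.2, 0.4]
grip_width: 0.0151
gripper_force: 22.7
```

Request:
drive_tool:
  motion:
    - [0, 0, -1, 0]
    - [0, 0, -1, 0]
    - [0, 0, 0, 0]

```text
time_s: 25.5
position: [0.4916, 0.0159, 0.0821]
eef_rot: [-2.339, -2.097, 0.001]
ft_force: [-1.8, -3.2, 0.9]
grip_width: 0.0152
gripper_force: 22.8
```

```bash
python3 - <<'E'
from h import *
a=load('side1')['img']
c=shot('side','s10');moved(c['img']);s=read_state();print(s['position'],s['ft_force'],s['ft_torque'])
for u in(337,339,341): print(u,[(r,int(c['img'][r,u].mean())) for r in range(206,252)])
for r in(226,230,233,236,239,241,243): print(r,'old',a[r,325:355].mean(1).round().astype(int).tolist());print('   new',c['img'][r,325:355].mean(1).round().astype(int).tolist())
E
```

```text
panelL 0.596 [1.5999999999999996, -0.2999999999999998]
panelR 0.39 [-1.2, 0.3999999999999999]
tail 0.98 [0.20000000000000018, 0.2999999999999998]
tailR 0.904 [0.20000000000000018, 0.5]
[0.49165193 0.01588515 0.08216159] [-2.07173477 -2.27396802  0.72873812] [-0.28857742  0.4236978  -0.01717944]
337 [(206, 77), (207, 77), (208, 76), (209, 75), (210, 78), (211, 79), (212, 76), (213, 77), (214, 84), (215, 125), (216, 165), (217, 180), (218, 182), (219, 182), (220, 185), (221, 188), (222, 223), (223, 234), (224, 205), (225, 156), (226, 154), (227, 160), (228, 164), (229, 164), (230, 165), (231, 168), (232, 167), (233, 170), (234, 171), (235, 173), (236, 175), (237, 175), (238, 175), (239, 180), (240, 180), (241, 183), (242, 184), (243, 187), (244, 185), (245, 189), (246, 192), (247, 200), (248, 207), (249, 213), (250, 201), (251, 192)]
339 [(206, 75), (207, 75), (208, 76), (209, 77), (210, 74), (211, 77), (212, 75), (213, 77), (214, 89), (215, 139), (216, 170), (217, 179), (218, 180), (219, 181), (220, 185), (221, 199), (222, 210), (223, 214), (224, 210), (225, 216), (226, 222), (227, 22
[... 2343 characters left out ...]
, 189, 130, 135, 199, 226, 238, 238, 240, 246, 248, 248, 247, 246]
241 old [244, 243, 243, 245, 243, 239, 195, 185, 179, 177, 181, 186, 193, 184, 185, 189, 186, 191, 188, 178, 220, 219, 211, 206, 223, 242, 245, 244, 242, 237]
   new [246, 246, 246, 247, 246, 243, 221, 220, 198, 187, 153, 147, 183, 214, 230, 236, 224, 183, 168, 147, 194, 212, 215, 220, 236, 244, 247, 247, 247, 247]
243 old [244, 244, 244, 244, 243, 238, 198, 155, 149, 147, 145, 146, 147, 146, 147, 147, 147, 148, 148, 146, 146, 157, 182, 188, 206, 212, 217, 225, 240, 241]
   new [246, 244, 246, 246, 246, 243, 224, 163, 150, 146, 137, 149, 187, 216, 231, 236, 216, 160, 150, 143, 157, 168, 193, 194, 213, 217, 223, 229, 243, 243]
```

The jaw tip shows at its original pixels, rows 231–234 and cols 340–342, now over the tube. The lateral force dropped to about zero, so it has snapped shut. I'll release, lift and check.

Request:
drive_tool:
  motion:
    - [0, 0, 0, 0]
    - [0, 0, 0, 0]
    - [0, 0, 0, 0]
  gripper: 40

```text
time_s: 25.92
position: [0.492, 0.0161, 0.0824]
eef_rot: [2.339, 2.097, 0.001]
ft_force: [-0.1, 0.1, -0.4]
grip_width: 0.0397
gripper_force: 0.0
```

Request:
drive_tool:
  motion:
    - [0, 0, 10, 0]
    - [0, 0, 20, 0]
    - [0, -10, 30, 0]
    - [0, -50, 40, 0]
    - [0, -60, 30, 0]
    - [0, -40, 20, 0]
    - [0, 0, 0, 0]

```text
time_s: 26.8
position: [0.492, -0.1426, 0.2316]
eef_rot: [2.343, 2.088, 0.004]
ft_force: [-0.0, -0.3, -1.4]
grip_width: 0.0398
gripper_force: 0.0
```

```bash
python3 - <<'E'
from h import *
a=load('side1')['img']
c=shot('side','s11');t=shot('top','t11');moved(c['img']);s=read_state();print(s['position'],s['ft_force'],s['grip_width'])
p=np.load('car.npy')
for nm,X in dict(capend=(-57,0,41.2),capfront=(-45,0,41.2),tubetop_capf=(-45,0,40),jawtip=(-4,3.5,42),tailtop=(64,0,50)).items(): print(nm,proj(c,world(p,X)[0]).round(1))
d=np.abs(c['img'].astype(int)-a).sum(2)[200:252,312:366]
print('diff>90 region rows/cols:')
for r in range(0,52,1): 
    w=np.where(d[r]>90)[0]; print(r+200, (w+312).tolist()) if len(w) else None
for u in(337,338,339): print(u,[(r,int(c['img'][r,u].mean())) for r in range(212,252)])
E
```

```text
panelL 0.914 [0.2999999999999998, 0.20000000000000018]
panelR 0.923 [0.3999999999999999, 0.3999999999999999]
tail 0.981 [0.20000000000000018, 0.2999999999999998]
tailR 0.967 [0.20000000000000018, 0.0]
[ 0.49181335 -0.13868061  0.22955512] [1.14632112 0.28268733 0.24046537] 0.039576771942073284
capend [338.9 221. ]
capfront [338.8 223.6]
tubetop_capf [338.8 224. ]
jawtip [340.  232.8]
tailtop [338.3 246.8]
diff>90 region rows/cols:
200 [337, 338]
201 [337, 342]
202 [337, 342]
203 [337, 342]
204 [337, 342]
205 [337, 342]
206 [342]
208 [336]
209 [323]
210 [337, 338, 339, 340, 341, 342, 343]
211 [347, 350, 351, 352, 353]
212 [357]
221 [340]
222 [338, 339, 340, 341]
223 [336, 338, 339, 340, 341, 342]
224 [336, 339, 340, 341, 342]
225 [339, 340, 341, 342]
226 [336, 339, 340, 341, 342]
227 [335, 336, 337]
228 [336, 337, 338, 354]
229 [332, 336, 337, 338, 354]
230 [336, 337, 338, 341, 354]
231 [336, 337, 338, 341, 354]
232 [323, 335, 336, 337, 338, 340]
233 [332, 335, 336, 337, 338]
234 [332, 335, 336, 337, 338]
235 [332, 335, 336, 337, 338, 341]
236 [332, 335, 336, 337, 338]
237 [335, 336, 
[... 1014 characters left out ...]
(234, 198), (235, 200), (236, 201), (237, 205), (238, 205), (239, 205), (240, 208), (241, 208), (242, 210), (243, 214), (244, 215), (245, 215), (246, 216), (247, 214), (248, 213), (249, 216), (250, 200), (251, 192)]
339 [(212, 184), (213, 183), (214, 181), (215, 178), (216, 178), (217, 181), (218, 181), (219, 182), (220, 186), (221, 202), (222, 232), (223, 233), (224, 219), (225, 216), (226, 219), (227, 220), (228, 221), (229, 221), (230, 221), (231, 221), (232, 218), (233, 216), (234, 216), (235, 223), (236, 224), (237, 224), (238, 227), (239, 226), (240, 228), (241, 228), (242, 229), (243, 229), (244, 230), (245, 232), (246, 232), (247, 224), (248, 215), (249, 213), (250, 205), (251, 193)]
```

```bash
python3 - <<'E'
from h import *
a=load('top1');c=load('t11');p=np.load('car.npy')
def prof(c,y,z,xs):
    px=np.array([proj(c,w) for w in world(p,[(x,y,z) for x in xs])],np.float32)
    return cv2.remap(c['img'],px[None,:,0],px[None,:,1],cv2.INTER_CUBIC)[0].mean(1).round().astype(int).tolist()
xs=np.arange(-90,96,3)
for y,z in((0,40),(-6,38),(-30,6),(12,50)):
    print('y',y,'z',z);A=prof(a,y,z,xs);B=prof(c,y,z,xs);print([(int(x),u,v) for x,u,v in zip(xs,A,B)])
# carrier motion in the top view (base far edge, tail, near edge)
up=lambda z:cv2.resize(z,None,fx=10,fy=10,interpolation=cv2.INTER_CUBIC)
for nm,(r0,r1,u0,u1) in dict(tail=(206,246,255,285),panel=(203,255,322,336),farL=(206,218,257,285)).items():
    m=cv2.matchTemplate(up(c['img'][r0-3:r1+3,u0-3:u1+3]),up(a['img'][r0:r1,u0:u1]),cv2.TM_CCOEFF_NORMED);_,v,_,l=cv2.minMaxLoc(m);print(nm,round(v,3),np.array(l)/10-3)
E
```

```text
y 0 z 40
[(-90, 33, 37), (-87, 30, 34), (-84, 21, 29), (-81, 47, 24), (-78, 151, 137), (-75, 142, 150), (-72, 153, 159), (-69, 152, 173), (-66, 150, 170), (-63, 150, 170), (-60, 151, 172), (-57, 149, 175), (-54, 150, 160), (-51, 149, 173), (-48, 149, 182), (-45, 149, 211), (-42, 149, 168), (-39, 149, 119), (-36, 150, 151), (-33, 149, 150), (-30, 149, 150), (-27, 151, 151), (-24, 133, 151), (-21, 120, 150), (-18, 120, 149), (-15, 122, 149), (-12, 87, 147), (-9, 106, 147), (-6, 124, 154), (-3, 122, 152), (0, 110, 155), (3, 109, 156), (6, 125, 153), (9, 120, 152), (12, 140, 152), (15, 147, 151), (18, 146, 151), (21, 146, 151), (24, 145, 154), (27, 144, 155), (30, 144, 155), (33, 144, 154), (36, 144, 156), (39, 144, 155), (42, 145, 154), (45, 145, 153), (48, 145, 154), (51, 146, 162), (54, 146, 131), (57, 147, 148), (60, 138, 161), (63, 93, 160), (66, 110, 159), (69, 102, 138), (72, 116, 133), (75, 120, 135), (78, 118, 134), (81, 138, 141), (84, 144, 173), (87, 118, 137), (90, 110, 121), (93, 110, 127)]
y -6 z 38
[(-90, 21, 17), (-87, 24, 17), (-84, 21, 23), (-81, 41, 21), (-78, 149, 140
[... 2291 characters left out ...]
-24, 144, 157), (-21, 121, 141), (-18, 120, 139), (-15, 116, 141), (-12, 109, 119), (-9, 118, 139), (-6, 63, 127), (-3, 60, 55), (0, 68, 88), (3, 110, 139), (6, 123, 143), (9, 121, 137), (12, 143, 159), (15, 154, 180), (18, 152, 177), (21, 152, 175), (24, 151, 175), (27, 151, 174), (30, 150, 173), (33, 150, 176), (36, 151, 177), (39, 149, 176), (42, 149, 176), (45, 149, 174), (48, 150, 173), (51, 149, 173), (54, 151, 172), (57, 150, 179), (60, 108, 162), (63, 67, 87), (66, 72, 62), (69, 117, 107), (72, 120, 136), (75, 117, 137), (78, 122, 134), (81, 154, 158), (84, 122, 169), (87, 117, 143), (90, 127, 143), (93, 127, 145)]
tail 0.827 [-0.7  0. ]
panel 0.948 [-0.7  0.3]
farL 0.964 [-0.5  0. ]
```

The top profile shows the cap end at carrier x≈-54. The tube disappears into the block at about 67–68 mm, so the nose is about 8 mm in, and the carrier has shifted only about 1.5 mm. Now I'll take the grip.

Request:
drive_tool:
  motion:
    - [-6, 28, -20, 0.004]
    - [-6, 29, -30, 0.004]
    - [0, 0, -40, 0]
    - [0, 0, -30, 0]
    - [0, 0, -10, 0]
    - [0, 0, 0, 0]

```text
time_s: 27.65
position: [0.4796, -0.0813, 0.0991]
eef_rot: [-2.329, -2.107, 0.002]
ft_force: [0.3, -0.4, 0.0]
grip_width: 0.04
gripper_force: 0.0
```

Request:
drive_tool:
  motion:
    - [0, 0, 0, 0]
    - [0, 0, 0, 0]
    - [0, 0, 0, 0]
    - [0, 0, 0, 0]
  gripper: 8
  newtons: 40

```text
time_s: 28.15
position: [0.4805, -0.0818, 0.1003]
eef_rot: [2.331, 2.106, 0.003]
ft_force: [-1.3, 0.1, 6.6]
grip_width: 0.0131
gripper_force: 42.0
```

Request:
drive_tool:
  motion:
    - [1, 0, 0, 0.014]
    - [1, 0, 0, 0.014]
    - [1, 0, 0, 0.014]
    - [1, 0, 0, 0.014]
    - [1, 0, 0, 0.014]
    - [1, 0, 0, 0.014]
    - [1, 0, 0, 0.014]
    - [1.4, 0, 0, 0.014]
    - [0, 0, 0, 0]
    - [0, 0, 0, 0]

```text
time_s: 29.4
position: [0.4894, -0.0818, 0.1004]
eef_rot: [2.208, 2.232, 0.003]
ft_force: [2.3, 0.3, 5.2]
grip_width: 0.0132
gripper_force: 41.9
```

```bash
python3 - <<'E'
from h import *
s=read_state();r=s['eef_rot'];print(s['position'],2*np.arctan2(r[1],r[0])%np.pi,s['ft_force'],s['ft_torque'])
c=shot('top','t12');a=load('top1')
yaw=2*np.arctan2(r[1],r[0])%np.pi
if yaw<.5: yaw+=np.pi
p=[0,0,yaw-np.pi/2+np.pi/2];g=s['position']
p=np.array([g[0]+.128*np.cos(yaw),g[1]+.128*np.sin(yaw),yaw]);print('carrier est',p)
cv2.imwrite('pics/x.png',c['img'][:,:,::-1])
def prof(X0,X1,n=40):
    px=np.array([proj(c,w) for w in world(p,np.linspace(X0,X1,n))],np.float32)
    return cv2.remap(c['img'],px[None,:,0],px[None,:,1],cv2.INTER_CUBIC)[0].mean(1).round().astype(int).tolist()
for x in(80,20,-20,-60):
    print(x,'far',prof((x,-52,6),(x,-30,6),23));print('  near',prof((x,30,6),(x,52,6),23))
E
```

```text
[ 0.48942984 -0.08184712  0.10038254] 1.581585922177546 [2.28824004 0.25267207 5.15447037] [ 0.10648892 -0.10514153 -0.21118012]
carrier est [0.4880488  0.04614543 1.58158592]
80 far [151, 150, 150, 149, 150, 150, 153, 150, 128, 101, 102, 141, 177, 187, 178, 172, 173, 161, 135, 109, 85, 74, 65]
  near [179, 173, 170, 170, 171, 171, 170, 166, 161, 153, 144, 137, 136, 140, 141, 142, 142, 143, 142, 142, 142, 140, 139]
20 far [126, 126, 126, 125, 125, 123, 122, 120, 115, 113, 133, 169, 193, 190, 172, 167, 168, 169, 168, 167, 166, 166, 168]
  near [176, 173, 172, 173, 174, 172, 171, 178, 184, 176, 157, 145, 145, 150, 151, 152, 151, 151, 150, 150, 150, 150, 150]
-20 far [140, 140, 141, 141, 141, 140, 139, 139, 139, 137, 131, 134, 151, 171, 180, 176, 171, 169, 169, 167, 167, 168, 169]
  near [176, 175, 174, 175, 176, 178, 183, 186, 171, 146, 128, 132, 142, 143, 141, 142, 145, 141, 133, 120, 95, 74, 50]
-60 far [57, 53, 51, 50, 53, 56, 62, 66, 70, 72, 74, 75, 74, 72, 70, 62, 52, 41, 33, 32, 31, 31, 32]
  near [37, 37, 37, 37, 37, 38, 38, 38, 37, 37, 37, 37, 37, 37, 38, 38, 38, 38, 38, 38, 37, 36, 36]
```

The carrier's edges match the pose held in the gripper to about 1 mm, and it is lined up with the shield. I'll slide it in.

Request:
drive_tool:
  motion:
    - [0, 3, 0, 0]
    - [0, 5, 0, 0]
    - [0, 6, 0, 0]
    - [0, 6, 0, 0]
    - [-0.2, 6, 0, 0]
    - [0, 6, 0, 0]
    - [0, 6, 0, 0]
    - [-0.2, 6, 0, 0]
    - [0, 6, 0, 0]
    - [0, 5, 0, 0]
    - [0, 0, 0, 0]

```text
time_s: 30.82
position: [0.4888, -0.0286, 0.1004]
eef_rot: [2.209, 2.23, 0.001]
ft_force: [0.7, -6.8, 8.3]
grip_width: 0.0133
gripper_force: 42.1
```

Request:
drive_tool:
  motion:
    - [-0.2, 5, 0, 0]
    - [0, 6, 0, 0]
    - [0, 6, 0, 0]
    - [-0.2, 6, 0, 0]
    - [0, 6, 0, 0]
    - [0, 6, 0, 0]
    - [-0.2, 6, 0, 0]
    - [0, 6, 0, 0]
    - [0, 6, 0, 0]
    - [-0.2, 5, 0, 0]
    - [0, 0, 0, 0]

```text
time_s: 32.2
position: [0.4881, 0.0293, 0.1004]
eef_rot: [2.209, 2.23, 0.001]
ft_force: [0.4, -8.6, 8.0]
grip_width: 0.0133
gripper_force: 42.3
```

Request:
drive_tool:
  motion:
    - [0, 5, 0, 0]
    - [-0.2, 6, 0, 0]
    - [0, 6, 0, 0]
    - [0, 6, 0, 0]
    - [-0.2, 6, 0, 0]
    - [0, 6, 0, 0]
    - [-0.2, 6, 0, 0]
    - [0, 6, 0, 0]
    - [0, 6, 0, 0]
    - [0, 5, 0, 0]
    - [-0.1, 5, 0, 0]
    - [0, 3, 0, 0]
    - [0, 0, 0, 0]

```text
time_s: 33.83
position: [0.4875, 0.0948, 0.1004]
eef_rot: [2.21, 2.229, 0.0]
ft_force: [1.1, -11.2, 10.0]
grip_width: 0.0136
gripper_force: 42.6
```

Request:
drive_tool:
  motion:
    - [0, 2, 0, 0]
    - [0, 2, 0, 0]
    - [0, 2, 0, 0]
    - [0, 0, 0, 0]

```text
time_s: 34.33
position: [0.4875, 0.1004, 0.1004]
eef_rot: [2.21, 2.229, -0.0]
ft_force: [0.4, -11.5, 10.9]
grip_width: 0.0133
gripper_force: 42.6
```

Request:
drive_tool:
  motion:
    - [0, 1.5, 0, 0]
    - [0, 1.5, 0, 0]
    - [0, 0, 0, 0]

```text
time_s: 34.7
position: [0.4875, 0.1033, 0.1004]
eef_rot: [2.21, 2.229, -0.0]
ft_force: [0.1, -11.9, 10.8]
grip_width: 0.0135
gripper_force: 42.7
```

Request:
drive_tool:
  motion:
    - [0, 1, 0, 0]
    - [0, 1, 0, 0]
    - [0, 0, 0, 0]

```text
time_s: 35.08
position: [0.4875, 0.1052, 0.1004]
eef_rot: [2.21, 2.229, -0.0]
ft_force: [-0.3, -12.7, 11.9]
grip_width: 0.0134
gripper_force: 42.7
```

Request:
drive_tool:
  motion:
    - [0, 1, 0, 0]
    - [0, 1, 0, 0]
    - [0, 0, 0, 0]

```text
time_s: 35.45
position: [0.4875, 0.1072, 0.1004]
eef_rot: [2.21, 2.229, -0.0]
ft_force: [0.5, -12.2, 11.2]
grip_width: 0.0137
gripper_force: 42.7
```

Request:
drive_tool:
  motion:
    - [0, 1, 0, 0]
    - [0, 1, 0, 0]
    - [0, 0, 0, 0]

```text
time_s: 35.83
position: [0.4875, 0.1073, 0.1003]
eef_rot: [2.211, 2.226, -0.003]
ft_force: [-1.1, -20.6, 14.4]
grip_width: 0.0129
gripper_force: 43.2
```

Request:
drive_tool:
  motion:
    - [0, 1, 0, 0]
    - [0, 0, 0, 0]

```text
time_s: 36.08
position: [0.4876, 0.1075, 0.1003]
eef_rot: [2.211, 2.225, -0.004]
ft_force: [-1.4, -23.4, 15.0]
grip_width: 0.0136
gripper_force: 43.4
```

Request:
drive_tool:
  motion:
    - [0, 1, 0, 0]
    - [0, 0, 0, 0]

```text
time_s: 36.33
position: [0.4876, 0.1076, 0.1003]
eef_rot: [2.211, 2.224, -0.005]
ft_force: [-0.6, -27.6, 16.6]
grip_width: 0.0133
gripper_force: 43.6
```

The carrier has come up against the shield: y stopped at 0.1073, against 0.107 predicted. I'll relieve the push, let go and lift clear.

Request:
drive_tool:
  motion:
    - [0, -2, 0, 0]
    - [0, -1, 0, 0]
    - [0, 0, 0, 0]

```text
time_s: 36.7
position: [0.4876, 0.1073, 0.1004]
eef_rot: [2.21, 2.228, -0.001]
ft_force: [-0.2, -15.8, 11.0]
grip_width: 0.0134
gripper_force: 42.8
```

Request:
drive_tool:
  motion:
    - [0, 0, 0, 0]
    - [0, 0, 0, 0]
    - [0, 0, 0, 0]
  gripper: 40

```text
time_s: 37.08
position: [0.4862, 0.1116, 0.0993]
eef_rot: [-2.208, -2.234, -0.0]
ft_force: [0.1, -0.2, 0.1]
grip_width: 0.04
gripper_force: 0.0
```

Request:
drive_tool:
  motion:
    - [0, 0, 10, 0]
    - [0, 0, 30, 0]
    - [0, -20, 40, 0]
    - [0, -50, 40, 0]
    - [0, -50, 30, 0]
    - [0, -50, 0, 0]
    - [0, -50, 0, 0]
    - [0, 0, 0, 0]
    - [0, 0, 0, 0]

```text
time_s: 38.2
position: [0.4864, -0.1072, 0.2486]
eef_rot: [-2.209, -2.233, -0.001]
ft_force: [-0.5, 0.9, 0.3]
grip_width: 0.0399
gripper_force: 0.0
```

```bash
python3 - <<'E'
from h import *
s=read_state();print(s['time_s'],s['position'],s['ft_force'])
c=shot('top','t13');d=shot('side','s13')
p=np.array([.4858,.2351,1.5806])
def prof(c,X0,X1,n):
    px=np.array([proj(c,w) for w in world(p,np.linspace(X0,X1,n))],np.float32)
    return cv2.remap(c['img'],px[None,:,0],px[None,:,1],cv2.INTER_CUBIC)[0].mean(1).round().astype(int).tolist()
print('along x at z58, -95..-60: y+-45, 25')
for y in(-45,-25,25,45): print(y,prof(c,(-95,y,58),(-60,y,58),36))
print('grip end along x -155..-130',prof(c,(-155,0,56),(-130,0,56),26))
print('grip across y',prof(c,(-115,-15,56),(-115,15,56),31),prof(c,(-138,-15,56),(-138,15,56),31))
print('panel across',prof(c,(-80,-62,58),(-80,-46,58),17),prof(c,(-80,46,58),(-80,62,58),17))
# bystanders and short tube unchanged?
a=load('top1')
for nm,(r0,r1,u0,u1) in dict(tee=(133,165,302,342),weight=(144,164,260,284),ring=(140,164,358,386)).items():
    print(nm,np.abs(a['img'][r0:r1,u0:u1].astype(int)-c['img'][r0:r1,u0:u1]).mean().round(1))
E
```

```text
38.2 [ 0.48636963 -0.10715443  0.24859971] [-0.45313555  0.9046231   0.33196947]
along x at z58, -95..-60: y+-45, 25
-45 [150, 152, 157, 154, 142, 124, 105, 91, 77, 71, 71, 70, 86, 131, 175, 196, 186, 168, 150, 127, 107, 94, 90, 96, 105, 113, 119, 119, 117, 116, 116, 115, 115, 115, 115, 116]
-25 [127, 128, 133, 132, 123, 109, 96, 88, 83, 86, 86, 73, 74, 115, 168, 195, 191, 166, 130, 91, 64, 56, 67, 93, 113, 118, 121, 121, 118, 117, 117, 117, 117, 117, 118, 118]
25 [140, 138, 137, 133, 122, 108, 95, 89, 85, 86, 86, 73, 69, 105, 156, 190, 191, 167, 131, 93, 65, 57, 68, 93, 113, 119, 120, 119, 115, 115, 116, 116, 116, 116, 116, 116]
45 [139, 139, 126, 109, 99, 99, 99, 102, 97, 83, 72, 74, 86, 117, 150, 172, 170, 156, 144, 127, 107, 91, 87, 94, 105, 113, 118, 117, 114, 114, 115, 115, 115, 115, 115, 115]
grip end along x -155..-130 [151, 151, 151, 151, 151, 151, 151, 154, 164, 163, 148, 122, 79, 42, 15, 15, 21, 28, 35, 38, 37, 37, 37, 36, 36, 36]
grip across y [127, 128, 130, 132, 141, 163, 154, 88, 16, 0, 14, 29, 32, 33, 35, 36, 36, 35, 33, 30, 27, 18, 34, 88, 146, 172, 160, 154, 151, 149, 149] [129, 132, 135, 142, 147, 145, 142, 114, 65, 19, 3, 14, 19, 22, 26, 28, 28, 29, 29, 23, 17, 24, 36, 73, 123, 163, 172, 156, 152, 152, 153]
panel across [149, 150, 152, 155, 149, 132, 129, 157, 190, 205, 196, 191, 192, 193, 193, 192, 194] [169, 167, 169, 169, 172, 169, 162, 148, 106, 60, 47, 72, 100, 109, 114, 118, 119]
tee 18.6
weight 16.0
ring 64.6
```

```bash
python3 - <<'E'
from h import *
a,b=load('side1')['img'].astype(int),load('s13')['img'].astype(int)
for nm,(r0,r1,u0,u1) in dict(tee=(212,240,252,280),weight=(244,268,256,276),ring=(200,213,258,280),rest=(165,190,330,352)).items():
    print(nm,np.abs(a-b)[r0:r1,u0:u1].mean().round(1))
x=load('top1')['img'].astype(int)
for f in('t11','t12','t13'): print(f,np.abs(load(f)['img'].astype(int)-x)[140:164,358:386].mean().round(1), load(f)['img'][152,368:374].tolist())
finish=finish_job(); print(finish)
E
```

```text
tee 3.9
weight 3.9
ring 4.2
rest 3.3
t11 36.9 [[125, 124, 117], [124, 123, 118], [126, 126, 120], [127, 127, 121], [132, 132, 127], [125, 127, 123]]
t12 13.2 [[122, 121, 115], [121, 122, 115], [123, 123, 118], [125, 124, 118], [125, 125, 121], [127, 128, 124]]
t13 64.6 [[83, 48, 42], [83, 46, 39], [81, 45, 39], [81, 45, 40], [82, 47, 39], [82, 47, 41]]
the job is handed in; nothing more can be done
None
```

The job is handed in: the long tube sits with its nose about 8 mm into the tailstock bore and the jaw closed over it, the carrier is home with its panel flush on the shield and released, and the short tube, tee, weight and ring were not disturbed. The carrier shifted about 1.5 mm during loading, when one feeler push reached 7.5 N, and the final push against the shield peaked at about 28 N along the slide.

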